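Hold the almond makroud over the plate with the tongs

ROBOT

A 7-joint arm with a two-finger parallel gripper is mounted at the origin on the work surface. World frame = base frame: x ahead of the robot, y to its left, z up, the work surface at z = 0. Lengths are in m, angles in rad, forces in N, time in s.
With the tool pointing down it reaches from about 0.4 to 0.85 m from the base axis. Payload 4.5 kg.
Tool frame: the origin (TCP) lies at the very end of the fingers, on their centre line; the grasp point (between the pads) lies 19 mm behind it (r.pinch_z is the distance from the TCP to the grasp point, in m); z points along the fingers, y is the line along which they close (so a half turn about z gives the same grasp; the last joint's range is limited). The gripper opens to 88 mm and grips with 3 to 60 N. Pads are 18 mm wide; open, the fingers measure 123 mm over their backs; the gripper's body (75 mm by 187 mm) begins 45 mm behind the grasp point.
Start: joints at [1.383, 0.689, -0.195, 1.565, 0.157, 0.902, -0.215], TCP at [0.138, -0.61, 0.219] pointing down, gripper open.
Joint ranges: [-3.01, 3.01], [-0.46, 2.08], [-1.47, 1.51], [0.13, 2.56], [-1, 4.14], [0.04, 2.09], [-2.66, 2.66]. Speed limits (rad/s): [2.57, 2.57, 3.14, 3.14, 3.14, 3.14, 3.14].

INTERFACE

Orientations are given as a unit quaternion [x, y, z, w].
In Python, from plant import r, cams gives the robot as it stands.
- The arm moves only by the shell command python3 -m pendant 'ROWS' [FORCE]. ROWS is JSON, a list of rows, each a list of 3 entries, a list of its own where there are three numbers: the closure, from -1 (fully open) to 1 (shut), then the shift along the tool's x, y, z in mm, then the turn, a rotation vector about the tool's x, y, z in degrees. A call has 1 to 8 rows; each row shifts and turns the commanded pose from where the row before left it, along the tool's axes as they then stand; what a row does not reach is not made up. A row lasts 1/8 s, in which the tool goes at most 62.5 mm and 10.7 degrees, less where a joint would pass 70% of its speed; a pose out of reach is approached as far as the arm can. A call with a gripper value outside its range is refused whole. The fingers move at their own pace and stop on an object; FORCE is the grip in N (left out, the last holds). Time passes only in rows, so rows that do not move let the fingers close. It gives the time, the measured TCP pose, the force, the opening and the grip force at its end, in the units of the state.
- r.get_state(): the state, without advancing time (a new reading comes with each control period).
- cams.snapshot(name): name is "scene" or "top" or "wrist"; returns a dict with "img" (420x560x3 uint8, red, green, blue), "camera_matrix" (3x3 intrinsics, pixels), "camera_from_world" (4x4, takes a point from world to camera coordinates); the wrist camera has in their place "tool_from_camera" (4x4, takes a point from camera to tool coordinates, whose origin is the TCP and whose axes are the flange's). Camera axes: x right, y up, looking along -z (the intrinsics and any distortion apply to the point x, -y, -z); pixel columns grow to the right and rows downward; lengths in m; the calibration is good to about 2 mm. A picture is of the moment at which its call begins: read the wrist's pose just before it. There is no depth.
- r.finish_job(): hands the job in; it is judged then, once.
The state is a dict: "clock": time; "q": joint angles; "qd": joint speeds; "joint_torque": joint torques, N m; "tool_pos": TCP position; "eef_rot": TCP orientation; "contact_force": force on the tool from outside, world axes, zero at the start; "moment": the same for the moment, N m; "opening": opening from 0.0 (shut) to 1.0 (fully open); "finger_force": force on a finger pad.
Only numpy, scipy, OpenCV 4.12 (cv2) and the standard library are available. Lean on these libraries where they do the work, as an engineer would, in place of code of your own. Each camera call takes 0.05 s, during which the arm holds its last target. There are 200 camera calls.

TASK

Pick up the kitchen tongs, grip the makroud with the almond on it between the tips of the tongs (never with the bare gripper), firmly but without crushing it, and lift it off the wire rack. Carry it over the blue plate and finish holding it there with the tongs, still, almond side up and level, about ten centimetres above the middle of the plate, so that I can dust it with cinnamon and the plate catches what falls. Leave the other two makroud and everything else on the counter where they are.

Things in the scene. Friction and masses are not known exactly. Their poses are not given: they have to be found in the camera images.
- tongs: Spring kitchen tongs, stainless steel with red silicone sleeves, 255 mm long plus a hanging ring, 26 mm high, about 135 g, lying flat, opening sideways, tips roughly away from the robot, on its left or right. Origin: midway between the sleeves, on the underside, within 10 mm of the centre of mass. x along the middle line of the open tongs to the tips, z up. This body is the hinge and left (+y) arm.
- tongs_arm: The right (-y) arm of the tongs. Origin: on the hinge pin, at the underside; its x axis is parallel to that of tongs when open and turns towards the left arm as they close: 0.2 rad at a 34 mm gap between the tips, 0.34 rad with the tips shut. Sleeves and tip plates are parallel to the middle line at a 34 mm gap.
- sleeves (a point): Point midway between the two red sleeves, 13 mm above the underside. Sleeves: 78 mm long, 22 mm high (2 to 24 mm above the underside). Over their outsides, here, the open tongs are 57 mm wide; closed on something 34 mm thick, 34 mm. Squeezing the sleeves closes the tips: 1 mm less here is 1.9 mm less between the tips.
- hinge (a point): Middle of the upright hinge pin, 115 mm behind the sleeves' point, 13 mm above the underside. Its spring opens the tongs: closing takes 5 N on each sleeve at first, 10 N at a 34 mm gap; of a squeeze beyond that half reaches the tips (30 N presses with about 10 N).
- tip_left (a point): Centre of the inner face of the left tip plate: 42 mm long, 26 mm high, 3 mm thick; 13 mm above the underside of the tongs, 105 mm ahead of the sleeves' point when open, 107 mm when closed on something 34 mm thick. The plate reaches 21 mm farther ahead (its scalloped edge 25 mm). The gap between the plates of the open tongs is 78 mm.
- tip_right (a point): Centre of the inner face of the right tip plate, the mirror image of tip_left.
- almond_makroud: The makroud (golden semolina pastry) with a white almond on top: a lozenge 66 mm long over its points, 34 mm wide between two long parallel sides, 26 mm high (33 with the almond), 45 g, on the rack, 40 mm or more from the next. Origin: centre of its underside; x along the long sides (50 mm long, the faces to grip), z up. It crumbles if pinched with over 30 N. Its place in the row of three changes.
- plain_makroud_a: A makroud without almond, otherwise the same (same axes), on the same rack. To be left alone.
- plain_makroud_b: The other makroud without almond. To be left alone.
- rack: Wire cooling rack, fixed, 200 mm (x) by 290 mm (y), its top 25 mm above the counter. Origin: centre, at counter height; x roughly away from the robot. The three makroud lie in a row along its y axis, roughly 95 mm apart, long sides roughly along its x axis.
- plate: Blue dessert plate, 190 mm across, 20 mm high at the rim, its flat floor 6 mm above the counter, 118 mm across. Origin: centre of its underside. It stands on the other side of the robot from the tongs at the start.
- jar_paprika: Glass spice jar, 48 mm across, 94 mm high, on the turntable (220 mm across, top 25 mm high) at the far left. Origin: centre of its underside. To be left alone.
- jar_cumin: Second jar on the turntable, the same size.
- jar_cinnamon: Third jar on the turntable, the same size.
- steamer_lid: Domed aluminium steamer lid, 236 mm across, 69 mm high with its knob, far right. Origin: centre of its underside. To be left alone.
- slotted_spoon: Steel slotted spoon lying flat, 5 mm thick, handle 14 mm wide to its -x, bowl 72 mm across; from 180 mm behind its origin to 91 mm ahead of it; back right. To be left alone.
- enamel_mug: White enamel mug with a blue rim, 84 mm across, 81 mm high, handle to its +y; back left. Origin: centre of its underside. To be left alone.
- rolling_pin: Short wooden rolling pin, 42 mm thick, 304 mm long, lying along its y axis behind the rack. Origin: under its middle. To be left alone.

How it is judged:
On the way, in this order (a step that is already met when the one before it is completed fails the run):
1. the gripper has lifted the tongs off the counter, the almond makroud still lying untouched (contact force between tongs and the fingers above 1 N and height (world z) of each of tongs, tip_left above 0.02 m and distance of almond_makroud from where it was at the start of the episode below 0.01 m), for 0.2 s.
2. the almond makroud is lifted clear of the rack between the tips of the tongs (height (world z) of almond_makroud above 0.04 m and contact force between almond_makroud and tongs_arm above 0.5 N and contact force between almond_makroud and the fingers below 0.05 N and contact force between tongs and the fingers above 1 N), for 0.2 s.
At the end, for the whole second after the job is handed in: The tongs, in the gripper and clear of the plate, alone hold the almond makroud: centre within 50 mm of the plate's middle in plan, underside 60 to 170 mm above the counter, almond up and level within 0.3 rad, at rest (30 mm/s, 0.3 rad/s) (contact force between almond_makroud and tongs_arm above 0.5 N and contact force between almond_makroud and the fingers below 0.05 N and contact force between tongs and the fingers above 1 N and horizontal distance between almond_makroud and plate below 0.05 m and height (world z) of almond_makroud between 0.06 and 0.17 m and angle between almond_makroud's own z axis and vertical below 0.3 rad and contact force between almond_makroud and the arm below 0.05 N and contact force between each of almond_makroud, tongs and plate below 0.05 N and height (world z) of tongs above 0.03 m and linear speed of almond_makroud below 0.03 m/s and angular speed of almond_makroud below 0.3 rad/s); the arm keeps its last pose, push and grip.
It fails at once if the almond makroud is touched by the gripper or the arm instead of the tongs (contact force between almond_makroud and the fingers above 0.3 N or contact force between almond_makroud and the arm above 0.3 N).
It fails at once if the almond makroud is crushed (pinched by the tongs with more than 30 N) (contact force between almond_makroud and tongs_arm above 30 N).
It fails at once if the other makroud, the plate or something else on the counter is moved by more than 20 mm (distance of any of plain_makroud_a, plain_makroud_b, jar_paprika, jar_cumin, jar_cinnamon, steamer_lid, slotted_spoon, enamel_mug, rolling_pin, plate from where it was at the start of the episode above 0.02 m).
It also fails if it takes over 42 s, if anything falls off the work surface, if the arm or the gripper's body presses on something with over 40 N, if the wrist force passes 120 N, or if a joint passes its speed limit or range.

## Working session

There is one attempt and no reset: what is moved stays moved. The work goes in short steps, Python scripts to look and compute and a shell command to move; the robot and the scene stay as the last step left them, time stands still between calls to the robot, and variables do not carry over. Pictures are saved under pics/ and viewed, at most 10 in all, crops included, and the job is handed in when it is done.

```bash
mkdir -p pics
cat > h.py <<'E'
import numpy as np, cv2
from scipy.spatial.transform import Rotation as R
from plant import r, cams
def snap(n,f):
    s=r.get_state(); d=cams.snapshot(n); cv2.imwrite(f'pics/{f}.png',d['img'][:,:,::-1]); d['s']=s
    return d
def ray(d,u,v):
    K=d['camera_matrix']; a,b=cv2.undistortPoints(np.array([[[u,v]]],float),K,d.get('distortion'))[0,0]
    p=np.array([a,-b,-1.])
    if 'camera_from_world' in d: M=np.linalg.inv(d['camera_from_world'])
    else:
        T=np.eye(4);T[:3,:3]=R.from_quat(d['s']['eef_rot']).as_matrix();T[:3,3]=d['s']['tool_pos'];M=T@d['tool_from_camera']
    return M[:3,3],M[:3,:3]@p
def onz(d,u,v,z):
    o,k=ray(d,u,v); return o+k*(z-o[2])/k[2]
E
python3 - <<'E'
from h import *
import pickle
a=snap('top','top0');b=snap('scene','scene0')
print(a.keys()); pickle.dump((a,b),open('s0.pkl','wb'))
print(r.get_state())
cv2.imwrite('pics/both.png',np.hstack([cv2.imread('pics/top0.png'),]))
E
```

```text
dict_keys(['img', 'camera_matrix', 'camera_from_world', 's'])
{'clock': 0.1, 'q': array([ 1.38282918,  0.68989482, -0.19452322,  1.56624101,  0.15733759,
        0.90252934, -0.21512899]), 'qd': array([ 0.00012071, -0.0025907 , -0.00033012, -0.00400074, -0.0009387 ,
       -0.000935  , -0.00040608]), 'joint_torque': array([-3.76038850e-03, -5.28498030e+01, -1.27155595e+00, -1.53835380e+01,
       -5.25184732e-02,  2.00352610e-03,  6.71824000e-05]), 'tool_pos': array([ 0.13728137, -0.60911045,  0.21779341]), 'eef_rot': array([ 9.93854313e-01,  1.10692825e-01, -1.69199300e-04, -8.21431379e-04]), 'contact_force': array([ 0.37841791, -0.22991262,  1.21119802]), 'moment': array([-0.01262275,  0.01756437,  0.0266698 ]), 'finger_force': 0.0, 'opening': 1.005162334932588}
```

View pics/top0.png

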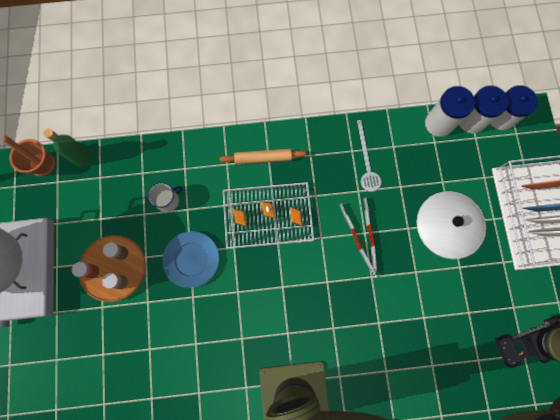

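View pics/scene0.png

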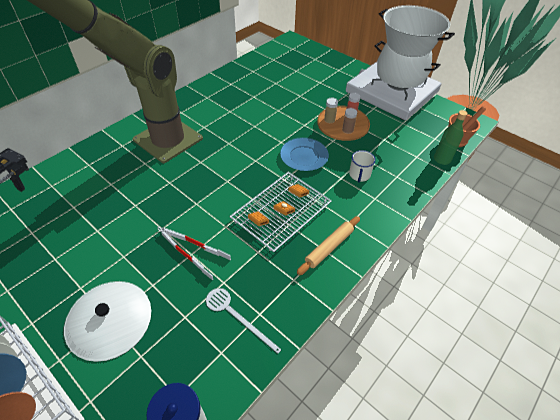

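Top view: almond makroud is in the middle of the row, about (267,209), with plain ones at (239,217) and (295,216). The tongs lie right of the rack, with the hinge near (374,270), tips near (345,207) and (367,200), and sleeves near (354,240) and (370,242). The plate is at (191,259). The scene view agrees.

```bash
cat > m.py <<'E'
from h import *
import pickle
a,b=pickle.load(open('s0.pkl','rb'))
def blobs(d,lo,hi,box,z,name,mn=15):
    hsv=cv2.cvtColor(d['img'],cv2.COLOR_RGB2HSV)
    m=cv2.inRange(hsv,np.array(lo),np.array(hi)); M=np.zeros_like(m);x0,y0,x1,y1=box;M[y0:y1,x0:x1]=m[y0:y1,x0:x1]
    n,l,st,c=cv2.connectedComponentsWithStats(M)
    for i in range(1,n):
        if st[i,4]<mn: continue
        pts=np.argwhere(l==i)[:,::-1]
        w=np.array([onz(d,u,v,z)[:2] for u,v in pts])
        ev,V=np.linalg.eigh(np.cov(w.T))
        v=V[:,1]*np.sign(V[0,1])
        print(name,st[i,4],c[i].round(1),'xy',w.mean(0).round(4),'len',np.ptp(w@V[:,1]).round(3),'wid',np.ptp(w@V[:,0]).round(3),'ang',np.degrees(np.arctan2(v[1],v[0])).round(1))
blobs(a,(8,150,100),(25,255,255),(225,190,312,240),.05,'makroud')
blobs(a,(0,150,80),(6,255,255),(335,200,385,280),.015,'sleeve')
blobs(a,(98,60,40),(120,255,255),(150,225,230,300),.012,'plate',200)
blobs(b,(8,150,100),(25,255,255),(235,175,325,245),.05,'S makroud')
blobs(b,(0,150,80),(6,255,255),(155,225,240,290),.015,'S sleeve')
blobs(b,(98,60,40),(120,255,255),(270,130,335,180),.012,'S plate',200)
for n,(u,v),z in [('hinge',(374,270),.02),('tipL',(345,207),.02),('tipR',(367,200),.02)]: print(n,onz(a,u,v,z).round(3))
o=cv2.resize(cv2.imread('pics/top0.png')[175:295,160:400],None,fx=3.3,fy=3.3,interpolation=cv2.INTER_CUBIC);cv2.imwrite('pics/crop.png',o)
E
python3 m.py
```

```text
makroud 119 [267.4 209.8] xy [0.6056 0.0217] len 0.064 wid 0.037 ang 19.5
makroud 150 [295.7 216.2] xy [ 0.5734 -0.07  ] len 0.069 wid 0.037 ang 13.5
makroud 151 [239.2 217.1] xy [0.5907 0.1176] len 0.065 wid 0.039 ang 17.2
sleeve 61 [370.7 235. ] xy [ 0.4884 -0.3173] len 0.07 wid 0.009 ang 2.4
sleeve 49 [356. 239.] xy [ 0.4801 -0.2659] len 0.073 wid 0.008 ang 13.7
plate 2470 [190.4 258.9] xy [0.4743 0.2963] len 0.188 wid 0.188 ang -61.7
S makroud 152 [298.  189.8] xy [0.6011 0.1079] len 0.071 wid 0.053 ang 20.0
S makroud 151 [283.6 207.9] xy [0.6183 0.0124] len 0.07 wid 0.054 ang 26.9
S makroud 181 [257.7 218.1] xy [ 0.585 -0.078] len 0.074 wid 0.048 ang 11.3
S sleeve 74 [194.2 241.7] xy [ 0.4822 -0.2668] len 0.081 wid 0.013 ang 12.6
S sleeve 68 [183.5 252.7] xy [ 0.4898 -0.3172] len 0.078 wid 0.011 ang 1.0
S plate 1241 [303.9 154. ] xy [0.4744 0.2988] len 0.189 wid 0.187 ang -61.9
hinge [ 0.37  -0.309  0.02 ]
tipL [ 0.593 -0.244  0.02 ]
tipR [ 0.61  -0.322  0.02 ]
```

View pics/crop.png

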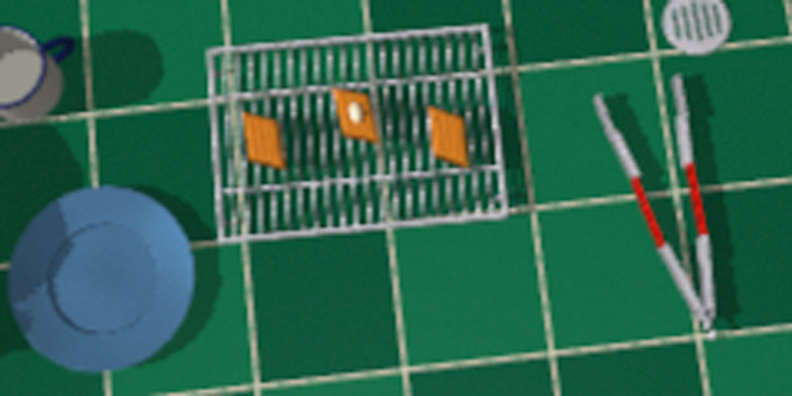

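The crop confirms the layout: the sleeves diverge slightly, and the almond makroud's long sides run up and left. The sleeve midpoint is at about (0.485, -0.292), yaw 8°. The measured sleeve separation of 51 mm plus thickness fits the given 57 mm.

```bash
cat > go.py <<'E'
import sys
from h import *
# go.py x y z yaw pitchfree : tool-frame shift (mm) and turn (deg) to a tool-down pose with tool x at yaw
x,y,z,yaw=map(float,sys.argv[1:5]); s=r.get_state()
C=R.from_quat(s['eef_rot']); c,sn=np.cos(np.radians(yaw)),np.sin(np.radians(yaw))
T=R.from_matrix(np.array([[c,sn,0],[sn,-c,0],[0,0,-1]]))
print('t',round(s['clock'],2),'pos',s['tool_pos'].round(4),'yaw',np.degrees(np.arctan2(*C.as_matrix()[[1,0],0])).round(1),'open',round(s['opening'],3),'ff',round(s['finger_force'],1))
print('shift',(C.inv().apply(np.array([x,y,z])-s['tool_pos'])*1000).round(1),'turn',(C.inv()*T).as_rotvec(degrees=True).round(2))
E
python3 go.py .485 -.292 .18 8
```

```text
t 0.1 pos [ 0.1373 -0.6091  0.2178] yaw 12.7 open 1.005 ff 0.0
shift [ 409.  -232.8   38.1] turn [-0.1   0.01  4.71]
```

```bash
python3 -m pendant '[[-1,[40,-22,4],[0,0,0]],[-1,[54,-31,5],[0,0,0]],[-1,[54,-31,5],[0,0,0]],[-1,[54,-31,5],[0,0,0]],[-1,[54,-31,5],[0,0,0]],[-1,[54,-31,5],[0,0,0]],[-1,[54,-31,5],[0,0,0]],[-1,[45,-25,4],[0,0,4.7]]]' 30; python3 -m pendant '[[-1,[0,0,0],[0,0,0]],[-1,[0,0,0],[0,0,0]]]'; python3 go.py .485 -.292 .003 8
python3 - <<'E'
from h import *
import pickle
d=snap('wrist','w1'); pickle.dump(d,open('w1.pkl','wb'))
hsv=cv2.cvtColor(d['img'],cv2.COLOR_RGB2HSV)
m=cv2.inRange(hsv,(0,150,60),(6,255,255))|cv2.inRange(hsv,(175,150,60),(180,255,255))
n,l,st,c=cv2.connectedComponentsWithStats(m)
for i in range(1,n):
    if st[i,4]<200: continue
    P=np.argwhere(l==i)[:,::-1]; w=np.array([onz(d,u,v,.022)[:2] for u,v in P[::3]])
    ev,V=np.linalg.eigh(np.cov(w.T)); v=V[:,1]*np.sign(V[0,1])
    print(st[i,4],c[i].round(),w.mean(0).round(4),np.ptp(w@V[:,1]).round(3),np.degrees(np.arctan2(v[1],v[0])).round(1))
E
```

```text
clock: 1.1
tool_pos: [0.4868, -0.29, 0.18]
eef_rot: [0.998, 0.07, -0.0, -0.0]
contact_force: [0.3, -0.6, -0.5]
opening: 0.999
finger_force: 0.0
clock: 1.35
tool_pos: [0.4843, -0.293, 0.1802]
eef_rot: [0.998, 0.07, -0.001, 0.0]
contact_force: [-0.4, -0.7, -0.4]
opening: 0.999
finger_force: 0.0
t 1.35 pos [ 0.4843 -0.293   0.1802] yaw 8.0 open 0.999 ff 0.0
shift [  1.1  -0.9 177.2] turn [0.02 0.09 0.02]
418 [253. 184.] [ 0.4818 -0.2646] 0.076 14.3
429 [303. 184.] [ 0.4889 -0.3153] 0.075 1.3
```

View pics/w1.png

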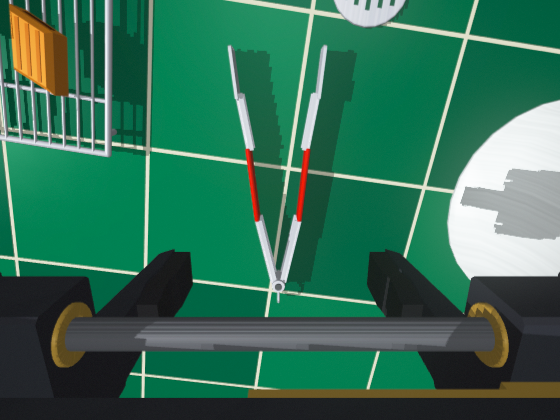

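The wrist view shows the tongs centred below the gripper, sleeves at (253,184) and (303,184). Their midpoint is (0.4854, -0.290), yaw 7.8°. I'll descend.

```bash
python3 -m pendant '[[-1,[1.5,-2.7,35],[0,0,0]],[-1,[0,0,45],[0,0,0]],[-1,[0,0,40],[0,0,0]],[-1,[0,0,30],[0,0,0]],[-1,[0,0,15],[0,0,0]],[-1,[0,0,8],[0,0,0]],[-1,[0,0,2],[0,0,0]],[-1,[0,0,0],[0,0,0]]]'; python3 go.py .4854 -.290 .004 7.8
```

```text
clock: 2.4
tool_pos: [0.4868, -0.29, 0.0063]
eef_rot: [0.998, 0.07, 0.001, 0.0]
contact_force: [-0.5, -0.3, 0.4]
opening: 1.0
finger_force: 0.0
t 2.4 pos [ 0.4868 -0.29    0.0063] yaw 8.0 open 1.0 ff 0.0
shift [-1.4 -0.2  2.3] turn [ 0.05 -0.06  0.2 ]
```

```bash
python3 -m pendant '[[-0.4,[0,0,2],[0,0,0]],[-0.3,[0,0,0],[0,0,0]],[-0.2,[0,0,0],[0,0,0]],[-0.13,[0,0,0],[0,0,0]],[-0.13,[0,0,0],[0,0,0]],[-0.13,[0,0,0],[0,0,0]]]' 25; python3 go.py .4854 -.290 .14 7.8
```

```text
clock: 3.15
tool_pos: [0.4869, -0.2896, 0.0043]
eef_rot: [0.998, 0.07, 0.001, 0.0]
contact_force: [-0.4, 0.0, 6.0]
opening: 0.569
finger_force: 2.9
t 3.15 pos [ 0.4869 -0.2896  0.0043] yaw 8.0 open 0.569 ff 2.9
shift [  -1.4    0.3 -135.7] turn [ 0.03 -0.06  0.22]
```

```bash
python3 -m pendant '[[-0.06,[0,0,-1],[0,0,0]],[-0.06,[0,0,0],[0,0,0]],[-0.06,[0,0,0],[0,0,0]]]'; python3 -m pendant '[[-0.06,[0,0,-10],[0,0,0]],[-0.06,[0,0,-20],[0,0,0]],[-0.06,[0,0,-20],[0,0,0]],[-0.06,[0,0,-10],[0,0,0]],[-0.06,[0,0,0],[0,0,0]],[-0.06,[0,0,0],[0,0,0]],[-0.06,[0,0,0],[0,0,0]]]'
python3 go.py .4854 -.290 .14 7.8
python3 - <<'E'
from h import *
import pickle
d=snap('wrist','w2'); pickle.dump(d,open('w2.pkl','wb'))
E
```

```text
clock: 3.52
tool_pos: [0.4862, -0.2896, 0.0044]
eef_rot: [0.998, 0.07, -0.0, -0.0]
contact_force: [0.4, 0.9, -0.3]
opening: 0.532
finger_force: 0.0
clock: 4.4
tool_pos: [0.4859, -0.2893, 0.0638]
eef_rot: [0.998, 0.07, -0.001, -0.0]
contact_force: [0.2, -0.3, 0.3]
opening: 0.532
finger_force: 0.0
t 4.4 pos [ 0.4859 -0.2893  0.0638] yaw 8.0 open 0.532 ff 0.0
shift [ -0.7   0.5 -76.2] turn [-0.04  0.06  0.21]
```

View pics/w2.png

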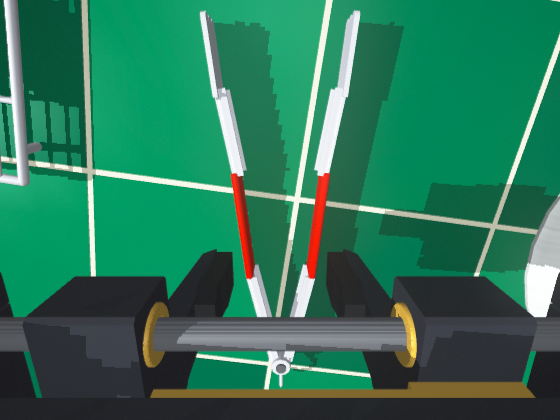

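The wrist view shows the tongs still on the counter under the fingers, sleeves about (244,225) and (318,225). The grip didn't hold, so I'll measure why.

```bash
cat > sl.py <<'E'
from h import *
import pickle,sys
d=pickle.load(open(sys.argv[1],'rb')); z=float(sys.argv[2])
hsv=cv2.cvtColor(d['img'],cv2.COLOR_RGB2HSV)
m=cv2.inRange(hsv,(0,150,60),(6,255,255))|cv2.inRange(hsv,(175,150,60),(180,255,255))
n,l,st,c=cv2.connectedComponentsWithStats(m)
W=[]
for i in range(1,n):
    if st[i,4]<200: continue
    P=np.argwhere(l==i)[:,::-1]; w=np.array([onz(d,u,v,z)[:2] for u,v in P[::3]])
    ev,V=np.linalg.eigh(np.cov(w.T)); v=V[:,1]*np.sign(V[0,1]); W.append(w.mean(0))
    print(st[i,4],c[i].round(),w.mean(0).round(4),'len',np.ptp(w@V[:,1]).round(3),'wid',np.ptp(w@V[:,0]).round(3),np.degrees(np.arctan2(v[1],v[0])).round(1))
print('mid',np.mean(W,0).round(4),'sep',np.linalg.norm(W[0]-W[1]).round(4),d['s']['tool_pos'].round(4))
T=np.eye(4);T[:3,:3]=R.from_quat(d['s']['eef_rot']).as_matrix();T[:3,3]=d['s']['tool_pos']
def px(p): # tool-frame mm -> pixel
    q=np.linalg.inv(d['tool_from_camera'])@np.r_[np.array(p)/1000,1]; k=d['camera_matrix']@[q[0],-q[1],-q[2]]; return (k[:2]/k[2]).round(0)
print('TCP',px([0,0,0]),'pad tips',px([0,-23,0]),px([0,23,0]),'grasp',px([0,0,-19]))
E
python3 sl.py w1.pkl .022; python3 sl.py w2.pkl .022
```

```text
418 [253. 184.] [ 0.4818 -0.2646] len 0.076 wid 0.006 14.3
429 [303. 184.] [ 0.4889 -0.3153] len 0.075 wid 0.007 1.3
mid [ 0.4853 -0.2899] sep 0.0511 [ 0.4843 -0.293   0.1802]
TCP [281. 251.] pad tips [240. 251.] [322. 251.] grasp [281. 267.]
1081 [317. 224.] [ 0.4897 -0.314 ] len 0.076 wid 0.007 2.6
1047 [243. 224.] [ 0.4826 -0.2641] len 0.076 wid 0.007 13.8
mid [ 0.4861 -0.2891] sep 0.0505 [ 0.4859 -0.2893  0.0638]
TCP [281. 251.] pad tips [240. 251.] [322. 251.] grasp [281. 267.]
```

```bash
python3 -m pendant '[[-0.6,[0,0,0],[0,0,0]],[-0.6,[0,0,0],[0,0,0]],[-0.6,[0,0,25],[0,0,0]],[-0.6,[0,0,25],[0,0,0]],[-0.6,[0,0,9],[0,0,0]],[-0.6,[0,0,2],[0,0,0]],[-0.6,[0,0,0],[0,0,0]]]' 40; for i in 1 2; do python3 -m pendant '[[-0.2,[0,0,0],[0,0,0]],[-0.2,[0,0,0],[0,0,0]]]'; done; python3 -m pendant '[[0,[0,0,0],[0,0,0]],[0,[0,0,0],[0,0,0]],[0,[0,0,0],[0,0,0]]]'
python3 - <<'E'
from h import *
import pickle
d=snap('wrist','w3'); pickle.dump(d,open('w3.pkl','wb'));print(d['s']['finger_force'],d['s']['contact_force'])
E
python3 sl.py w3.pkl .022
```

```text
clock: 5.32
tool_pos: [0.4868, -0.2898, 0.0041]
eef_rot: [0.998, 0.07, 0.0, 0.0]
contact_force: [0.0, -0.3, 0.7]
opening: 0.801
finger_force: 0.0
clock: 5.58
tool_pos: [0.4868, -0.2897, 0.0043]
eef_rot: [0.998, 0.07, 0.001, 0.0]
contact_force: [-0.6, 0.5, 4.0]
opening: 0.609
finger_force: 2.1
clock: 5.82
tool_pos: [0.4868, -0.2896, 0.0042]
eef_rot: [0.998, 0.07, 0.001, 0.0]
contact_force: [-0.0, 1.3, 7.0]
opening: 0.599
finger_force: 3.0
clock: 6.2
tool_pos: [0.487, -0.2895, 0.0043]
eef_rot: [0.998, 0.07, 0.001, 0.0]
contact_force: [-1.0, 0.6, 5.9]
opening: 0.497
finger_force: 3.2
3.154845958779333 [-1.04321309  0.64227164  5.87348697]
1344 [330. 252.] [ 0.4973 -0.3128] len 0.066 wid 0.009 1.0
1367 [230. 253.] [ 0.4897 -0.2633] len 0.066 wid 0.009 15.0
mid [ 0.4935 -0.2881] sep 0.0501 [ 0.487  -0.2895  0.0043]
TCP [281. 251.] pad tips [240. 251.] [322. 251.] grasp [281. 267.]
```

View pics/w3.png

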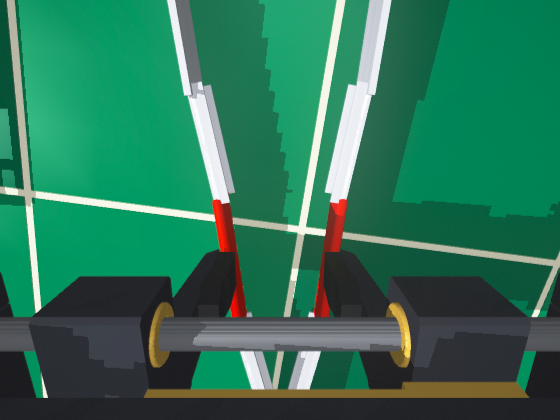

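The wrist view shows the fingers at a 44 mm opening over the sleeves, yet the sleeves are still about 50 mm apart. I'll check from the side in the scene view.

Run:
```python
from h import *
d=snap('scene','s3');e=snap('top','t3')
i=d['img'][200:290,130:250,::-1];j=e['img'][195:285,310:430,::-1]
f=lambda k:cv2.resize(k,None,fx=3.3,fy=3.3,interpolation=cv2.INTER_CUBIC)
cv2.imwrite('pics/c3.png',np.hstack([f(i),f(j)]))
```

```text
(no output)
```

View pics/c3.png

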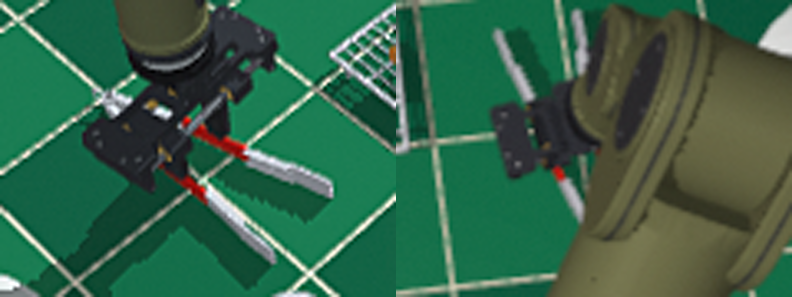

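The side view shows the fingers around the sleeves, but it isn't clear whether the tongs have tilted. I'll triangulate the left tip from two views, before and now.

Run:
```python
from h import *
import pickle
a,b=pickle.load(open('s0.pkl','rb'))
I=lambda f:cv2.cvtColor(cv2.imread(f'pics/{f}.png'),cv2.COLOR_BGR2HSV)
def ends(h,box):
    x0,y0,x1,y1=box; m=cv2.inRange(h[y0:y1,x0:x1],(0,0,120),(180,70,255))
    n,l,st,c=cv2.connectedComponentsWithStats(m)
    return [(st[i,4],(st[i,:2]+[x0,y0]).tolist(),(st[i,:2]+st[i,2:4]-1+[x0,y0]).tolist()) for i in range(1,n) if st[i,4]>10]
for f in ('top0','t3'): print(f,ends(I(f),(338,195,376,236)))
for f in ('scene0','s3'): print(f,ends(I(f),(190,230,238,285)))
def tri(p,q):
    o1,k1=ray(a,*p);o2,k2=ray(b,*q); A=np.c_[k1,-k2]; t=np.linalg.lstsq(A,o2-o1,rcond=None)[0]; P,Q=o1+t[0]*k1,o2+t[1]*k2
    return ((P+Q)/2).round(4),np.linalg.norm(P-Q).round(4)
pickle.dump(0,open('/dev/null','wb'))
print(tri((341.5,205),(231,258)))
s=r.get_state()
# projected finger tips in scene view
M=b['camera_from_world']
def pr(d,p):
    q=d['camera_from_world']@np.r_[p,1]; k=d['camera_matrix']@[q[0],-q[1],-q[2]]; return (k[:2]/k[2]).round(1)
C=R.from_quat(s['eef_rot']).as_matrix()
for y in(-.022,.022): print('tip scene',pr(b,s['tool_pos']+C@[.009,y,0]))
```

```text
top0 [(np.int32(85), [358, 195], [368, 235]), (np.int32(95), [364, 198], [369, 225]), (np.int32(91), [340, 204], [353, 228]), (np.int32(20), [338, 234], [352, 235])]
t3 [(np.int32(43), [358, 195], [362, 218]), (np.int32(59), [363, 198], [367, 217]), (np.int32(76), [340, 204], [351, 225])]
scene0 [(np.int32(31), [204, 230], [222, 243]), (np.int32(145), [204, 245], [230, 259]), (np.int32(239), [190, 247], [237, 284])]
s3 [(np.int32(178), [204, 230], [230, 259]), (np.int32(231), [190, 248], [237, 284])]
(array([ 0.6072, -0.2309,  0.008 ]), np.float64(0.0097))
tip scene [196.9 245.3]
tip scene [187.7 254.8]
```

Run:
```python
from h import *
import pickle
print('pinch_z',r.pinch_z,[n for n in dir(r) if n[0]!='_'])
d=pickle.load(open('w2.pkl','rb'))
def px(p):
    q=np.linalg.inv(d['tool_from_camera'])@np.r_[np.array(p)/1000,1]; k=d['camera_matrix']@[q[0],-q[1],-q[2]]; return (k[:2]/k[2]).round(0)
print((d['tool_from_camera']).round(3))
for z in(0,-10,-20,-30): print(z,px([9,-23.4,z]),px([-9,-23.4,z]),px([9,-35,z]))
for f in('w1','w2','w3'):
    g=cv2.imread(f'pics/{f}.png'); m=(g.max(2)<60).astype(np.uint8); m[:, :150]=0; m[:245]=0
    n,l,st,c=cv2.connectedComponentsWithStats(m[:, :281])
    k=1+np.argmax(st[1:,4]); P=np.argwhere(l==k)
    print(f,'top row',P[:,0].min(),[(rr,P[P[:,0]==rr,1].min(),P[P[:,0]==rr,1].max()) for rr in(252,256,260,270,280,290,300,310,316)])
```

```text
pinch_z 0.0187 ['Unreachable', 'finish_job', 'get_state', 'pinch_z']
[[-0.001  0.956  0.294  0.076]
 [ 1.     0.001  0.001 -0.   ]
 [ 0.001  0.294 -0.956 -0.167]
 [ 0.     0.     0.     1.   ]]
0 [238. 236.] [239. 265.] [217. 236.]
-10 [236. 243.] [237. 274.] [214. 243.]
-20 [233. 251.] [235. 284.] [210. 251.]
-30 [230. 260.] [232. 294.] [205. 260.]Traceback (most recent call last):
  File "<stdin>", line 13, in <module>
    return umr_minimum(a, axis, None, out, keepdims, initial, where)
ValueError: zero-size array to reduction operation minimum which has no identity
```

In all wrist views the visible fingertip bottom edge projects to about 20 mm behind the nominal TCP. That explains the slipping: at TCP z = 4 mm the fingers only touch the sleeve tops at 24 mm. I'll open, go lower in small steps and watch the force.

```bash
python3 -m pendant '[[-0.7,[0,0,0],[0,0,0]],[-0.7,[0,0,0],[0,0,0]],[-0.7,[0,0,3],[0,0,0]],[-0.7,[0,0,2],[0,0,0]],[-0.7,[0,0,0],[0,0,0]]]' 30; python3 -m pendant '[[-0.7,[0,0,3],[0,0,0]],[-0.7,[0,0,2],[0,0,0]],[-0.7,[0,0,0],[0,0,0]]]'
```

```text
clock: 6.98
tool_pos: [0.4859, -0.289, -0.0021]
eef_rot: [0.998, 0.07, -0.001, -0.0]
contact_force: [0.7, 0.2, -0.0]
opening: 0.85
finger_force: 0.0
clock: 7.35
tool_pos: [0.4862, -0.2895, -0.0067]
eef_rot: [0.998, 0.07, -0.0, -0.0]
contact_force: [-0.0, 0.3, 0.5]
opening: 0.852
finger_force: 0.0
```

Free of contact at z = -6.7 mm, so the fingers do end well above the nominal TCP.

```bash
python3 -m pendant '[[-0.7,[0,0,3],[0,0,0]],[-0.7,[0,0,2],[0,0,0]],[-0.7,[0,0,0],[0,0,0]]]';  python3 -m pendant '[[-0.7,[0,0,1],[0,0,0]],[-0.7,[0,0,1],[0,0,0]],[-0.7,[0,0,0],[0,0,0]]]'; python3 -m pendant '[[-0.2,[0,0,0],[0,0,0]],[-0.2,[0,0,0],[0,0,0]],[-0.13,[0,0,0],[0,0,0]],[-0.13,[0,0,0],[0,0,0]],[-0.13,[0,0,0],[0,0,0]]]'
```

```text
clock: 7.72
tool_pos: [0.4862, -0.2895, -0.0117]
eef_rot: [0.998, 0.07, -0.0, -0.0]
contact_force: [-0.4, -0.1, 0.3]
opening: 0.848
finger_force: 0.0
clock: 8.1
tool_pos: [0.4863, -0.2895, -0.0135]
eef_rot: [0.998, 0.07, -0.0, 0.0]
contact_force: [-0.6, -0.1, 0.2]
opening: 0.849
finger_force: 0.0
clock: 8.72
tool_pos: [0.4864, -0.2895, -0.0135]
eef_rot: [0.998, 0.07, 0.0, 0.0]
contact_force: [-0.7, -0.2, -0.3]
opening: 0.568
finger_force: 7.1
```

Now there is a proper 7 N grip with no vertical force. I'll lift.

```bash
python3 -m pendant '[[-0.1,[0,0,-5],[0,0,0]],[-0.1,[0,0,-20],[0,0,0]],[-0.1,[0,0,-35],[0,0,0]],[-0.1,[0,0,-35],[0,0,0]],[-0.1,[0,0,-25],[0,0,0]],[-0.1,[0,0,-10],[0,0,0]],[-0.1,[0,0,0],[0,0,0]],[-0.1,[0,0,0],[0,0,0]]]'
python3 - <<'E'
from h import *
import pickle
d=snap('wrist','w4'); pickle.dump(d,open('w4.pkl','wb'))
E
python3 sl.py w4.pkl .155
```

```text
clock: 9.72
tool_pos: [0.4857, -0.2892, 0.1157]
eef_rot: [0.998, 0.07, -0.001, -0.0]
contact_force: [-0.3, -0.3, -1.6]
opening: 0.55
finger_force: 6.7
1796 [326. 263.] [ 0.5001 -0.3069] len 0.052 wid 0.007 4.4
1794 [232. 263.] [ 0.4944 -0.2669] len 0.051 wid 0.008 11.7
mid [ 0.4973 -0.2869] sep 0.0404 [ 0.4857 -0.2892  0.1157]
TCP [281. 251.] pad tips [240. 251.] [322. 251.] grasp [281. 267.]
```

View pics/w4.png

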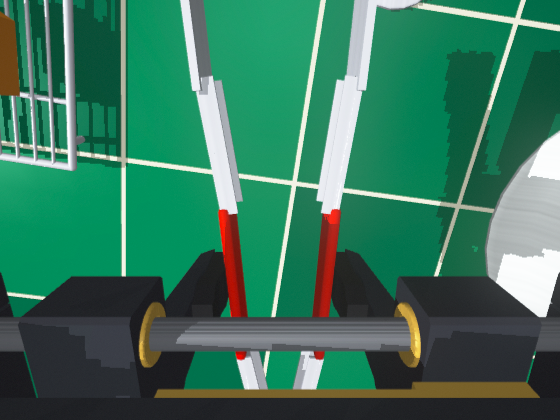

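The tongs are lifted: the weight shows as -1.6 N, with sleeve front ends near (224,210) and (333,210), symmetric about the tool centre line. Next is a look from above the almond makroud.

```bash
python3 go.py .503 -.008 .13 14
```

```text
t 9.78 pos [ 0.4856 -0.2892  0.1155] yaw 8.0 open 0.551 ff 6.7
shift [  56.4 -276.   -14.2] turn [-0.07  0.09 -5.98]
```

```bash
python3 -m pendant '[[-0.1,[3,-12,-6],[0,0,0]],[-0.1,[5,-26,-6],[0,0,0]],[-0.1,[8,-38,-2],[0,0,0]],[-0.1,[8,-42,0],[0,0,0]],[-0.1,[9,-46,0],[0,0,0]],[-0.1,[8,-42,0],[0,0,0]],[-0.1,[7,-38,0],[0,0,0]],[-0.1,[5,-22,0],[0,0,0]]]'; python3 -m pendant '[[-0.1,[3,-10,0],[0,0,-3]],[-0.1,[0,0,0],[0,0,-3]],[-0.1,[0,0,0],[0,0,0]],[-0.1,[0,0,0],[0,0,0]]]'
cat > mk.py <<'E'
from h import *
import pickle,sys
f=sys.argv[1]; d=snap('wrist',f); pickle.dump(d,open(f+'.pkl','wb')); s=d['s']
hsv=cv2.cvtColor(d['img'],cv2.COLOR_RGB2HSV)
m=cv2.inRange(hsv,(8,130,90),(28,255,255)); m[330:]=0
C,_=cv2.findContours(m,cv2.RETR_EXTERNAL,cv2.CHAIN_APPROX_NONE)
Cm=R.from_quat(s['eef_rot'])
print('pos',s['tool_pos'].round(4),'ff',round(s['finger_force'],1),'open',round(s['opening'],3))
for c in C:
    if cv2.contourArea(c)<800: continue
    q=cv2.approxPolyDP(cv2.convexHull(c),.04*cv2.arcLength(c,True),True)[:,0]
    w=np.array([onz(d,u,v,.051) for u,v in q])
    e=np.roll(w,-1,0)-w; L=np.linalg.norm(e,axis=1); ang=(np.degrees(np.arctan2(e[:,1],e[:,0]))+90)%180-90
    M=cv2.moments(c); u,v=M['m10']/M['m00'],M['m01']/M['m00']
    print('area',cv2.contourArea(c),'q',q.tolist(),'cent px',round(u),round(v),'xy',onz(d,u,v,.051)[:2].round(4),'quadmean',w.mean(0)[:2].round(4),'L',(L*1000).round(),'ang',ang.round(1), 'bbox mid xy tool mm',(Cm.inv().apply(w.mean(0)-s['tool_pos'])*1000).round(1))
E
python3 mk.py w5
```

```text
clock: 10.78
tool_pos: [0.5014, -0.015, 0.1304]
eef_rot: [0.997, 0.072, -0.0, -0.001]
contact_force: [-1.3, 0.2, -1.4]
opening: 0.549
finger_force: 6.7
clock: 11.28
tool_pos: [0.5032, -0.0098, 0.1305]
eef_rot: [0.993, 0.121, -0.0, 0.0]
contact_force: [-0.4, -0.9, -0.1]
opening: 0.55
finger_force: 6.7
pos [ 0.5032 -0.0098  0.1305] ff 6.7 open 0.55
area 3278.0 q [[371, 85], [409, 119], [385, 182], [351, 152]] cent px 378 132 xy [ 0.5784 -0.0661] quadmean [ 0.5761 -0.0674] L [38. 49. 36. 49.] ang [65.7 -1.7 64.2  0.6] bbox mid xy tool mm [56.9 73.3 79.5]
area 3602.5 q [[253, 3], [299, 35], [290, 108], [247, 80]] cent px 272 56 xy [0.6097 0.0222] quadmean [0.6086 0.0218] L [36. 48. 36. 48.] ang [72.1  7.  72.1  7.4] bbox mid xy tool mm [109.9  -5.4  79.5]
area 4273.0 q [[110, 0], [168, 30], [163, 99], [109, 67]] cent px 138 48 xy [0.5928 0.1132] quadmean [0.5912 0.1131] L [41. 45. 41. 42.] ang [77.9  3.5 73.   4.1] bbox mid xy tool mm [114.9 -98.3  79.4]
```

View pics/w5.png

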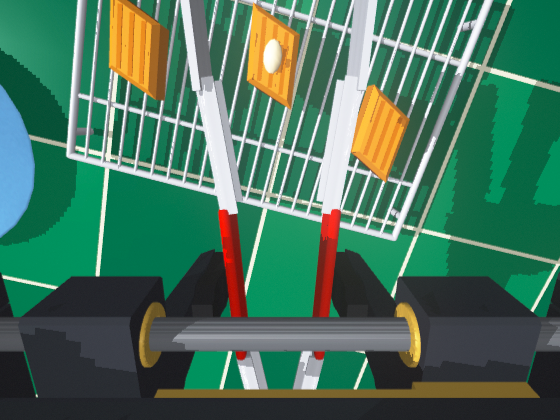

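The almond makroud's top is centred near pixel (273,56), framed between the arms, with its long sides at 7° yaw. Its quad measures 48 by 36 mm, as expected for the lozenge. Now I'll align.

```bash
python3 go.py .5034 .0085 .11 7.2; python3 -m pendant '[[-0.1,[0,-9,3],[0,0,2]],[-0.1,[-2,-9,6],[0,0,2.8]],[-0.1,[-2,0,6],[0,0,2]],[-0.1,[0,0,5],[0,0,0]],[-0.1,[0,0,0],[0,0,0]],[-0.1,[0,0,0],[0,0,0]]]'; python3 go.py .5034 .0085 .06 7.2; python3 mk.py w6
```

```text
t 11.32 pos [ 0.5032 -0.0096  0.1305] yaw 13.9 open 0.553 ff 6.7
shift [  4.5 -17.5  20.5] turn [0.03 0.01 6.69]
clock: 12.08
tool_pos: [0.4956, 0.0081, 0.1106]
eef_rot: [0.998, 0.063, 0.0, 0.0]
contact_force: [0.5, -0.1, -1.4]
opening: 0.547
finger_force: 6.7
t 12.07 pos [0.4956 0.0081 0.1106] yaw 7.2 open 0.547 ff 6.7
shift [ 7.8  0.6 50.6] turn [ 0.01 -0.02 -0.01]
pos [0.4956 0.0081 0.1106] ff 6.7 open 0.547
area 4315.5 q [[395, 62], [438, 95], [418, 167], [371, 136]] cent px 404 114 xy [ 0.5781 -0.0649] quadmean [ 0.5767 -0.0664] L [36. 48. 41. 48.] ang [63.8 -1.4 65.6 -6.8] bbox mid xy tool mm [71.1 84.  59.6]
area 4292.0 q [[254, 0], [307, 17], [305, 100], [256, 75]] cent px 281 46 xy [0.6086 0.0219] quadmean [0.6068 0.0219] L [34. 49. 36. 42.] ang [81.4  7.  71.6  7.6] bbox mid xy tool mm [112.1   0.2  59.6]
area 4995.0 q [[100, 0], [165, 32], [168, 106], [107, 78]] cent px 135 53 xy [0.593  0.1136] quadmean [0.5919 0.1133] L [42. 44. 42. 44.] ang [72.3  3.8 72.5  3.7] bbox mid xy tool mm [108.7 -92.4  59.6]
```

```bash
python3 -m pendant '[[-0.1,[4,0.5,8],[0,0,0]],[-0.1,[4,0,18],[0,0,0]],[-0.1,[0,0,22],[0,0,0]],[-0.1,[0,0,20],[0,0,0]],[-0.1,[0,0,12],[0,0,0]],[-0.1,[0,0,5],[0,0,0]],[-0.1,[0,0,0],[0,0,0]],[-0.1,[0,0,0],[0,0,0]]]'; python3 go.py .5034 .0085 .0165 7.2
python3 - <<'E'
from h import *
d=snap('scene','s6');i=d['img'][150:270,200:360,::-1]; w=snap('wrist','w7')['img'][:,:,::-1]
f=cv2.resize(i,(560,420),interpolation=cv2.INTER_CUBIC)
cv2.imwrite('pics/c6.png',cv2.resize(np.hstack([f,w]),(800,300)))
E
```

```text
clock: 13.12
tool_pos: [0.5038, 0.0089, 0.026]
eef_rot: [0.998, 0.063, 0.001, 0.0]
contact_force: [0.6, 0.6, -1.0]
opening: 0.55
finger_force: 6.7
t 13.12 pos [0.5038 0.0089 0.026 ] yaw 7.2 open 0.55 ff 6.7
shift [-0.5  0.3  9.5] turn [ 0.01 -0.06  0.  ]
```

View pics/c6.png

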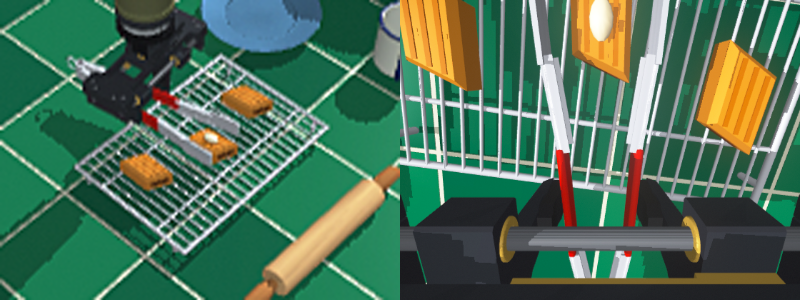

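The composite view shows the tongs straddling the almond makroud, which is at about (212,140) on the left and (602,40) on the right, with clear gaps to the neighbours. I'll lower, then close gently.

```bash
python3 -m pendant '[[-0.1,[-0.5,0,4],[0,0,0]],[-0.1,[0,0,3],[0,0,0]],[-0.1,[0,0,1.5],[0,0,0]],[-0.1,[0,0,0],[0,0,0]],[-0.1,[0,0,0],[0,0,0]]]' 18; python3 -m pendant '[[0,[0,0,0],[0,0,0]],[0.05,[0,0,0],[0,0,0]],[0.1,[0,0,0],[0,0,0]],[0.14,[0,0,0],[0,0,0]],[0.17,[0,0,0],[0,0,0]],[0.2,[0,0,0],[0,0,0]],[0.22,[0,0,0],[0,0,0]],[0.24,[0,0,0],[0,0,0]]]' 18
```

```text
clock: 13.85
tool_pos: [0.5029, 0.0088, 0.017]
eef_rot: [0.998, 0.063, 0.0, 0.0]
contact_force: [0.7, 0.4, -1.1]
opening: 0.55
finger_force: 6.7
clock: 14.85
tool_pos: [0.5029, 0.0087, 0.017]
eef_rot: [0.998, 0.063, 0.0, 0.0]
contact_force: [-0.1, -0.5, -1.3]
opening: 0.387
finger_force: 18.0
```

It closed to 34.1 mm, exactly the expected width, at 18 N. I'll firm up to 32 N (about 11 N at the tips) and lift.

```bash
python3 -m pendant '[[0.5,[0,0,0],[0,0,0]],[0.5,[0,0,0],[0,0,0]],[0.5,[0,0,0],[0,0,0]]]' 25; python3 -m pendant '[[0.6,[0,0,0],[0,0,0]],[0.6,[0,0,0],[0,0,0]],[0.6,[0,0,-4],[0,0,0]],[0.6,[0,0,-8],[0,0,0]],[0.6,[0,0,-12],[0,0,0]],[0.6,[0,0,-16],[0,0,0]],[0.6,[0,0,-10],[0,0,0]],[0.6,[0,0,0],[0,0,0]]]' 32;python3 go.py .3846 .34 .11 -30
```

```text
clock: 15.22
tool_pos: [0.5029, 0.0088, 0.017]
eef_rot: [0.998, 0.063, 0.0, 0.0]
contact_force: [-0.6, 0.0, -1.2]
opening: 0.381
finger_force: 25.0
clock: 16.23
tool_pos: [0.5036, 0.0088, 0.0681]
eef_rot: [0.998, 0.063, 0.001, 0.0]
contact_force: [-0.3, 0.0, -1.3]
opening: 0.381
finger_force: 32.0
t 16.23 pos [0.5036 0.0088 0.0681] yaw 7.2 open 0.381 ff 32.0
shift [ -76.4 -343.5  -42.1] turn [-3.00e-02 -1.20e-01  3.72e+01]
```

```bash
python3 mk.py w8 | cut -c1-330; python3 go.py .369 .2845 .095 7.2
```

```text
pos [0.5036 0.0088 0.0681] ff 32.0 open 0.381
area 6369.0 q [[418, 68], [471, 108], [445, 193], [387, 154]] cent px 428 129 xy [ 0.5788 -0.0639] quadmean [ 0.5769 -0.0654] L [37. 48. 43. 46.] ang [64.5 -1.2 65.  -7.7] bbox mid xy tool mm [63.4 82.9 17.3]
area 6171.5 q [[324, 0], [309, 108], [236, 71], [233, 0]] cent px 280 50 xy [0.6078 0.0221] quadmean [0.6092 0.0247] L [52. 43. 33. 45.] ang [  0.4  71.6   7.5 -82.9] bbox mid xy tool mm [106.7  -2.5  17.3]
area 7520.0 q [[59, 0], [142, 32], [147, 120], [70, 88]] cent px 105 59 xy [0.5925 0.1122] quadmean [0.591 0.112] L [42. 43. 42. 41.] ang [77.3  3.7 74.3  4. ] bbox mid xy tool mm [ 99.6 -91.4  17.3]
t 16.27 pos [0.5032 0.0088 0.0675] yaw 7.2 open 0.382 ff 32.0
shift [ -98.5 -290.3  -27.6] turn [ 0.   -0.06  0.01]
```

Run:
```python
from h import *
import pickle
for f,q,z in (('w6',[[305,100],[256,75]],.051),('w8',[[309,108],[236,71]],.102)):
    d=pickle.load(open(f+'.pkl','rb')); s=d['s']; C=R.from_quat(s['eef_rot'])
    for zz in (z,z-.01,z-.02):
        w=np.array([onz(d,u,v,zz) for u,v in q]); print(f,zz,(C.inv().apply(w-s['tool_pos'])*1000).round(1)[:,:2].tolist(),np.linalg.norm(w[0]-w[1]).round(4))
hsv=cv2.cvtColor(d['img'],cv2.COLOR_RGB2HSV)
# almond
m=cv2.inRange(hsv,(10,0,190),(40,120,255)); m[130:]=0; m[:,:235]=0; m[:,325:]=0
n,l,st,c=cv2.connectedComponentsWithStats(m); print([(st[i].tolist(),c[i].round()) for i in range(1,n) if st[i,4]>60])
```

```text
w6 0.051 [[81.6, 16.3], [97.0, -15.8]] 0.0356
w6 0.040999999999999995 [[81.8, 17.1], [97.9, -16.4]] 0.0372
w6 0.030999999999999996 [[82.0, 17.8], [98.8, -17.1]] 0.0387
w8 0.102 [[76.5, 11.0], [89.9, -17.0]] 0.0311
w8 0.092 [[76.5, 11.9], [90.9, -18.3]] 0.0335
w8 0.08199999999999999 [[76.5, 12.8], [92.0, -19.5]] 0.0358
[([261, 0, 35, 51, 1439], array([277.,  22.]))]
```

At z = 0.102 the makroud's near corner lies at tool (90, -17) mm, as expected for a lifted piece that hasn't moved in the tips. Next I carry it to the plate.

```bash
python3 -m pendant '[[0.6,[0,-4,-10],[0,0,0]],[0.6,[-3,-10,-12],[0,0,0]],[0.6,[-7,-18,-6],[0,0,0]],[0.6,[-9,-25,0],[0,0,0]],[0.6,[-10,-28,0],[0,0,0]],[0.6,[-10,-28,0],[0,0,0]],[0.6,[-10,-28,0],[0,0,0]],[0.6,[-10,-28,0],[0,0,0]]]' 32; python3 -m pendant '[[0.6,[-10,-28,0],[0,0,0]],[0.6,[-10,-28,0],[0,0,0]],[0.6,[-8,-25,0],[0,0,0]],[0.6,[-6,-20,0],[0,0,0]],[0.6,[-4,-13,0],[0,0,0]],[0.6,[-1,-6,0],[0,0,0]],[0.6,[0,-2,0],[0,0,0]],[0.6,[0,0,0],[0,0,0]]]' 32; python3 go.py .369 .2845 .095 7.2; python3 mk.py w9 | cut -c1-330
```

```text
clock: 17.27
tool_pos: [0.4223, 0.1708, 0.0956]
eef_rot: [0.998, 0.063, 0.0, -0.0]
contact_force: [0.3, -0.1, -1.3]
opening: 0.383
finger_force: 32.0
clock: 18.27
tool_pos: [0.3695, 0.2846, 0.095]
eef_rot: [0.998, 0.062, 0.0, 0.0]
contact_force: [0.5, -0.3, -2.2]
opening: 0.39
finger_force: 32.0
t 18.27 pos [0.3695 0.2846 0.095 ] yaw 7.1 open 0.39 ff 32.0
shift [-0.5  0.   0. ] turn [ 0.03 -0.01 -0.06]
pos [0.3695 0.2846 0.095 ] ff 32.0 open 0.39
area 6118.0 q [[324, 0], [309, 108], [236, 71], [234, 0]] cent px 280 50 xy [0.478  0.2981] quadmean [0.4795 0.301 ] L [59. 49. 37. 51.] ang [  0.3  71.5   6.6 -82.9] bbox mid xy tool mm [111.1  -2.6  44.1]
area 7311.5 q [[56, 0], [60, 77], [0, 162], [0, 0]] cent px 25 68 xy [0.4491 0.449 ] quadmean [0.452  0.4467] L [41. 71. 95. 32.] ang [ -1.  -36.7  -7.1 -82.9] bbox mid xy tool mm [ 102.  -150.6   44. ]
```

The makroud sits at the same pixels in the tool view, so it is held steady. I'll let it settle and confirm it is over the plate from the scene camera.

```bash
python3 -m pendant '[[0.6,[0,0,0],[0,0,0]],[0.6,[0,0,0],[0,0,0]],[0.6,[0,0,0],[0,0,0]],[0.6,[0,0,0],[0,0,0]],[0.6,[0,0,0],[0,0,0]],[0.6,[0,0,0],[0,0,0]],[0.6,[0,0,0],[0,0,0]],[0.6,[0,0,0],[0,0,0]]]' 32
python3 - <<'E'
from h import *
d=snap('scene','s9'); hsv=cv2.cvtColor(d['img'],cv2.COLOR_RGB2HSV)
m=cv2.inRange(hsv,(8,150,100),(25,255,255)); m[:110]=0; m[245:]=0; m[:,:230]=0; m[:,350:]=0
n,l,st,c=cv2.connectedComponentsWithStats(m)
for i in range(1,n):
    if st[i,4]>15: print(st[i].tolist(),c[i].round(1),'z.115',onz(d,*c[i],.115).round(3),'z.05',onz(d,*c[i],.05).round(3))
s=r.get_state(); print(s['clock'],s['finger_force'],s['opening'],abs(s['qd']).max(),s['contact_force'].round(1))
E
python3 mk.py w10 | head -2 | cut -c1-110
```

```text
clock: 19.32
tool_pos: [0.3691, 0.2852, 0.095]
eef_rot: [0.998, 0.063, 0.0, 0.0]
contact_force: [0.6, 0.3, -1.5]
opening: 0.387
finger_force: 32.0
[318, 110, 32, 30, 494] [333.4 125.8] z.115 [0.523 0.404 0.115] z.05 [0.48  0.476 0.05 ]
[308, 130, 9, 9, 41] [312.4 133.9] z.115 [0.495 0.312 0.115] z.05 [0.45  0.377 0.05 ]
[289, 184, 20, 13, 156] [298.2 189.9] z.115 [0.637 0.059 0.115] z.05 [0.602 0.108 0.05 ]
[248, 212, 21, 14, 181] [257.7 218.1] z.115 [ 0.622 -0.115  0.115] z.05 [ 0.585 -0.078  0.05 ]
19.375 31.999733112752438 0.38691966937049665 0.0012923956213854737 [-0.8  0.5 -1.7]
pos [0.3691 0.2852 0.095 ] ff 32.0 open 0.387
area 6122.0 q [[324, 0], [309, 108], [236, 71], [234, 0]] cent px 280 50 xy [0.4775 0.2989] quadmean [0.479  0
```

```bash
python3 -c "
from plant import r
print(r.finish_job())"
```

```text
the job is handed in; nothing more can be done
None
```

The job is handed in: the tongs hold the almond makroud still over the middle of the blue plate, its underside about 10 cm above the counter (level not separately measured), and the other two makroud are where they were; no verdict came back.

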